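# Move the lift-off flap to the loaded tin bin

## Task

The two tins in the open bin need the front flap that hangs on the empty bin beside it. On the empty bin, draw the sprung lock bolt back by its knob until it stays caught and let go of it; then lift the flap out, hang it fully home in the hinge notches of the bin with the tins, let go, and only then press that bin's trigger button so that its bolt snaps all the way home over the axle. Leave the empty bin's bolt caught back, and do not knock over or shift the tins and jars standing in and around the bins.

Things in the scene. Friction and masses are not known exactly. Their poses are not given: they have to be found in the camera images.
- bin_a: The bin the flap starts on, empty: open-topped fixed stainless box, front open, 150 wide (y), 140 deep (x), 110 high. Origin on the counter under the middle of the hinge line; +x runs into the bin from its open front, +y along the hinge line towards its lock, z up. The lock housing is a dark steel block at y = +82 to +180, x = +-22, top 129 above the counter.
- bin_b: The other bin, identical (with its own lock), but with two lidded tins standing in it and no flap at the start. It stands left or right of bin_a, with its own yaw. Same origin and axes as bin_a.
- seat_a (a point): Where the middle of the flap's axle lies when home in bin_a: 125 above the counter, axes as bin_a (y along the axle). At y = +-68 to +-76 stand the two front posts, each with an open-topped notch 14 wide, floor at height 120, its mouth flaring to about 30 at height 140.
- knob_a (a point): Grip point on the knob of bin_a's bolt: an upright steel post of diameter 14 (a 19 mm flange at its very top), from 137 to 189 above the counter; this point is at height 167. In the bin's frame at x 0, y = 100 mm plus the bolt's travel, and moves with the bolt. The bolt is a 10 mm bar along y at height 137, its tip 32 mm from the knob towards the bin.
- bolt_a (a joint): Travel (m) of bin_a's sprung bolt along the bin's +y, away from the bin. 0 = home: its tip bars the +y notch 2 mm above a seated axle. 0.028 = held by its catch, notch open. 0.036 = end stop. Spring 4 N at 0, 7 N at 0.028, a few N more passing the catch. Drawn past 0.030 and let go it stays caught, earlier it snaps home. Starts home.
- button_a (a point): Top centre of bin_a's trigger button: a black upright button of diameter 22 on the lock housing at x 0, y = 165 mm of the bin, its top 149 above the counter when up. Sprung, travel 8 mm; pressed about 6 mm down (4 to 5 N) it drops the catch and a drawn bolt snaps home.
- seat_b (a point): Where the middle of the flap's axle lies when home in bin_b: 125 above the counter, axes as bin_b (y along the axle). At y = +-68 to +-76 stand the two front posts, each with an open-topped notch 14 wide, floor at height 120, its mouth flaring to about 30 at height 140.
- knob_b (a point): Grip point on the knob of bin_b's bolt: an upright steel post of diameter 14 (a 19 mm flange at its very top), from 137 to 189 above the counter; this point is at height 167. In the bin's frame at x 0, y = 100 mm plus the bolt's travel, and moves with the bolt. The bolt is a 10 mm bar along y at height 137, its tip 32 mm from the knob towards the bin.
- bolt_b (a joint): Travel (m) of bin_b's sprung bolt along the bin's +y, away from the bin. 0 = home: its tip bars the +y notch 2 mm above a seated axle. 0.028 = held by its catch, notch open. 0.036 = end stop. Spring 4 N at 0, 7 N at 0.028, a few N more passing the catch. Drawn past 0.030 and let go it stays caught, earlier it snaps home. Starts caught.
- button_b (a point): Top centre of bin_b's trigger button: a black upright button of diameter 22 on the lock housing at x 0, y = 165 mm of the bin, its top 149 above the counter when up. Sprung, travel 8 mm; pressed about 6 mm down (4 to 5 N) it drops the catch and a drawn bolt snaps home.
- flap_grip (a point): Middle of the flap's upright grip tab: a dark steel plate 10 thick (x), 38 wide (y), reaching 52 above the axle's centre; this point is 34 above the axle's centre. Axes as the flap: z up, y along the axle, x through the panel. The flap is loose, 0.2 to 0.5 kg; either face may look forward.
- axle (a point): Middle of the flap's hinge axle, a steel bar of diameter 10, 160 long along the flap's y, whose ends lie in the bin's notches. Below it hangs the steel panel, 122 wide (104 in its lowest 20), 4 thick, lower edge 88 below the axle; above it the grip tab. Between the posts the flap has 7 mm endplay either way. Hung, it swings freely.
- tin_1: Bystander: lidded white tin standing in bin_b, diameter 54, height 68. Origin at the centre of its underside. Leave it alone.
- tin_2: Bystander: lidded white tin standing in bin_b, diameter 50, height 60. Origin at the centre of its underside. Leave it alone.
- jar_1: Bystander: spice jar with steel lid, diameter 52, height 65, in front of bin_a. Origin at the centre of its underside. Leave it alone.
- jar_2: Bystander: small jar with black lid, diameter 44, height 50, in front of bin_b. Origin at the centre of its underside. Leave it alone.
- jar_3: Bystander: amber jar, diameter 48, height 75, in front of the gap between the bins. Origin at the centre of its underside. Leave it alone.
- tin_3: Bystander: lidded white tin, diameter 68, height 85, left of the bins. Origin at the centre of its underside. Leave it alone.
- tin_4: Bystander: lidded white tin, diameter 72, height 100, right of the bins. Origin at the centre of its underside. Leave it alone.
Mind the look-alikes: they are no part of the job. What is meant by the part that bears flap_grip is not yellow, and is the larger of those in its own colour.

How it is judged:
By the outcome, as a careful person would: the job done as asked, in the order asked, and still so for the second after the job is handed in, with the robot touching nothing.
It also fails if it takes over 58 s, if anything falls off the work surface, if the arm or the gripper's body presses on something with over 40 N, if the wrist force passes 120 N, or if a joint passes its speed limit or range.

## Robot

A 7-joint arm with a two-finger parallel gripper is mounted at the origin on the work surface. World frame = base frame: x ahead of the robot, y to its left, z up, the work surface at z = 0. Lengths are in m, angles in rad, forces in N, time in s.
With the tool pointing down it reaches from about 0.4 to 0.9 m from the base axis. Payload 5.5 kg.
Tool frame: the origin (TCP) lies midway between the tips of the shut fingers; the grasp point (between the pads) lies 19 mm behind it (manip.grip_depth is the distance from the TCP to the grasp point, in m); z points along the fingers, y is the line along which they close (so a half turn about z gives the same grasp; the last joint's range is limited). The gripper opens to 92 mm and grips with 3 to 60 N. Pads are 19 mm wide; open, the fingers measure 130 mm over their backs; the gripper's body (75 mm by 190 mm) begins 47 mm behind the grasp point.
Start: joints at [1.565, 0.501, -0.427, 1.55, 0.221, 1.138, -0.21], TCP at [0.173, -0.627, 0.227] pointing down, gripper open.
Joint ranges: [-2.88, 2.88], [-0.31, 2.03], [-1.54, 1.56], [0.2, 2.42], [-1.41, 4.55], [0.19, 2.02], [-2.57, 2.57]. Speed limits (rad/s): [2.57, 2.57, 3.14, 3.14, 3.14, 3.14, 3.14].

## Interface

Orientations are given as a unit quaternion [x, y, z, w].
In Python, from bench import manip, effector, viewer gives the robot as it stands. Calls block until the motion is done:
- manip.move_pose(position, orientation): joint-space move of the TCP to a pose.
- manip.servo_line(position, ori=None, vel=0.15): straight line of the TCP; ori=None keeps the orientation; vel is the mean speed in m/s.
- manip.movej(angles): joint-space move.
- effector.open_jaws() and effector.close(f_grip=None): open the fingers fully, or close them until they stop; f_grip is the grip in N (None keeps the last).
- manip.sleep(seconds).
- manip.solve_ik(position, orientation): joint angles nearest the present ones, or None.
- viewer.get_image(name): name is "scene" or "top"; returns the picture (400x640x3 uint8, red, green, blue); there is no depth.
- viewer.get_calibration(name): a dict with "vfov" (degrees; the focal length in pixels is half the picture's height over the tangent of half this angle, whatever the lens; pixels are square), "cx", "cy" (the principal point, pixels), "dist_coeffs" ([k1, k2, p1, p2, k3] as OpenCV has them; the pictures are not rectified), "eye" and "attitude" of the camera in the world. Camera axes: x right, y down, z forward; pixel columns grow to the right and rows downward; lengths in m; the calibration is good to about 2 mm. A picture is of the moment at which its call begins. get_calibration takes no time and is no camera call.
A pose or a line that the arm cannot do raises manip.PlanningError and nothing moves.
- manip.hand_in(): hands the job in; it is judged then, once.
Readings, each from a call of its own:
- manip.current_clock(): time.
- manip.current_q(): joint angles.
- manip.current_joint_velocities(): joint speeds.
- manip.current_tau(): joint torques, N m.
- manip.current_tool_pos(): TCP position.
- manip.current_tcp_rot(): TCP orientation.
- manip.current_force(): force on the tool from outside, world axes, zero at the start.
- manip.current_wrist_torque(): the same for the moment, N m.
- manip.current_finger_gap(): finger opening in m.
- manip.current_gripper_force(): force on a finger pad.
Only numpy, scipy, OpenCV 4.12 (cv2) and the standard library are available. Lean on these libraries where they do the work, as an engineer would, in place of code of your own. Each camera call takes 0.05 s, during which the arm holds its last target. There are 200 camera calls.

## Working session

There is one attempt and no reset: what is moved stays moved. The work goes in short steps, each a Python script; the robot and the scene stay as the last script left them, time stands still between calls to the robot, and variables do not carry over. Pictures are saved under pics/ and viewed, at most 11 in all, crops included, and the job is handed in when it is done.

```bash
ls; mkdir -p pics
python3 - <<'E'
from bench import manip, effector, viewer
import cv2
for n in ("scene","top"):
    im=viewer.get_image(n); cv2.imwrite(f"pics/{n}0.png",im[:,:,::-1]); print(n,viewer.get_calibration(n))
print(manip.current_clock(), manip.current_tcp_rot(), manip.grip_depth)
E
```

```text
pics
scene {'vfov': 53.49856408451451, 'cx': 323.05101918214797, 'cy': 197.0865381083864, 'dist_coeffs': array([-0.03970315,  0.        ,  0.        ,  0.        ,  0.        ]), 'eye': array([1.06275884, 0.2665009 , 1.16779641]), 'attitude': array([ 0.51377929,  0.81462304, -0.22530847, -0.14716061])}
top {'vfov': 42.22396500330341, 'cx': 320.7200682498075, 'cy': 197.0884549375944, 'dist_coeffs': array([-0.05697618,  0.        ,  0.        ,  0.        ,  0.        ]), 'eye': array([0.32066682, 0.00226845, 1.58199203]), 'attitude': array([-0.6980624 ,  0.71370892, -0.040613  ,  0.04097628])}
0.1 [ 9.90978793e-01  1.34016079e-01 -8.83141409e-05 -8.45485750e-04] 0.0188
```

View pics/scene0.png

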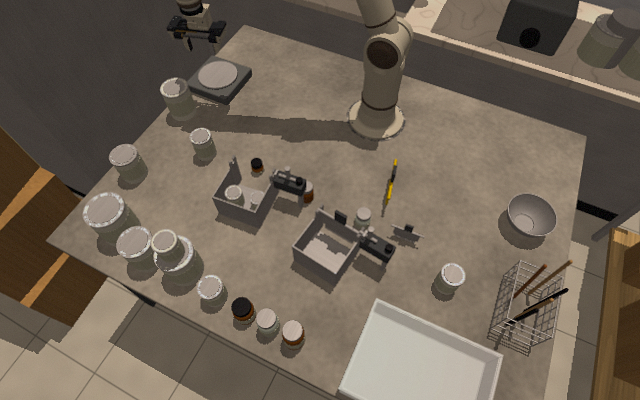

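View pics/top0.png

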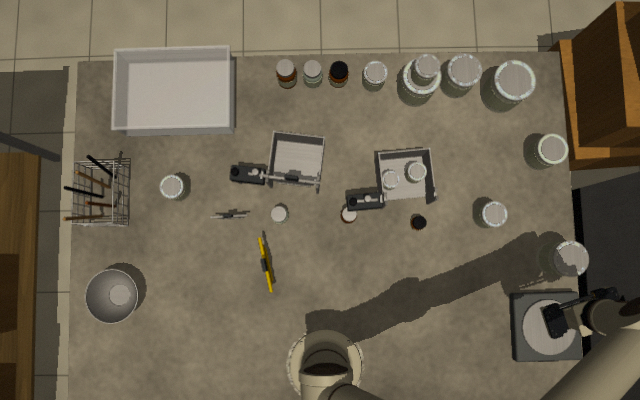

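The top view (up = +x, left = +y) shows these candidates for the flap:
- a grey flap hung on bin_a at about (293,178)
- a smaller grey one lying loose at (230,215)
- a yellow one at (265,262)

I choose the hung one, since it isn't yellow and is the larger grey one, and will check it in a close crop.

Run:
```python
import cv2
t=cv2.imread("pics/top0.png"); 
c=cv2.resize(t[120:240,205:445],None,fx=3.3,fy=3.3,interpolation=cv2.INTER_CUBIC)
s=cv2.imread("pics/scene0.png")
d=cv2.resize(s[145:290,205:435],None,fx=3.4,fy=3.4,interpolation=cv2.INTER_CUBIC)
cv2.imwrite("pics/c1.png",cv2.convertScaleAbs(c,alpha=1.5)); cv2.imwrite("pics/c2.png",cv2.convertScaleAbs(d,alpha=1.4))
```

```text
(no output)
```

View pics/c1.png

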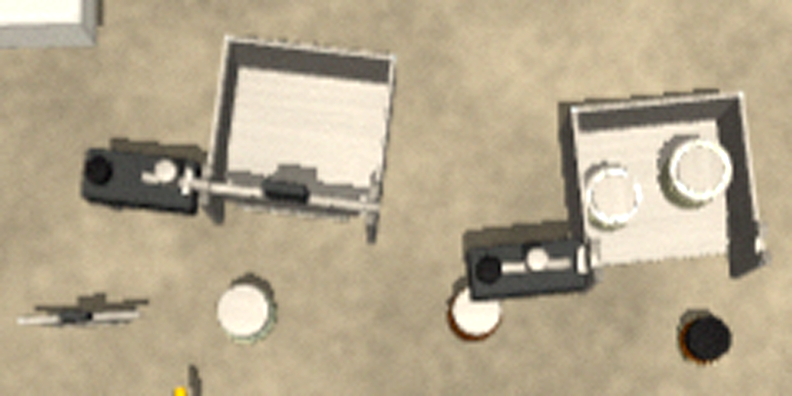

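View pics/c2.png

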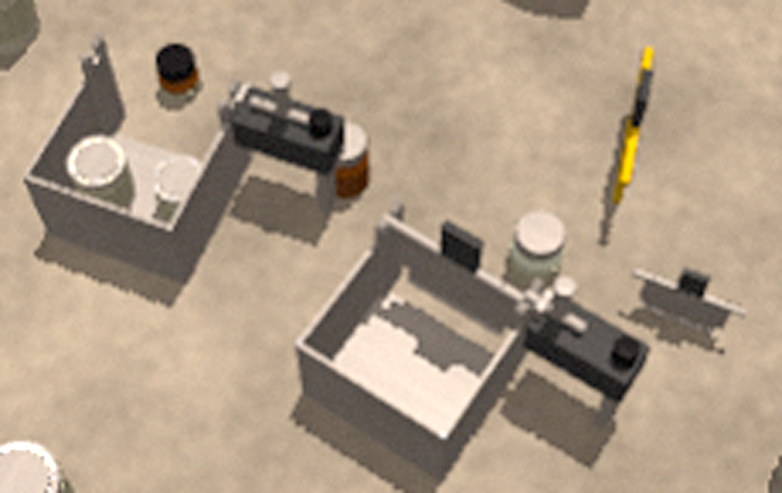

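The crop confirms it: the hung flap, with its dark tab at (290,178) in the top view, is the large grey one. The bins' buttons, knobs and rear rim corners are all clear in both views. I'll cast rays onto the known heights.

```bash
cat > h.py <<'E'
import numpy as np, cv2
from scipy.spatial.transform import Rotation as R
from bench import manip, effector, viewer
def ray(n,uv):
    c=viewer.get_calibration(n); f=200/np.tan(np.radians(c["vfov"]/2))
    K=np.array([[f,0,c["cx"]],[0,f,c["cy"]],[0,0,1]])
    p=cv2.undistortPoints(np.array([[uv]],float),K,c["dist_coeffs"])[0,0]
    return c["eye"], R.from_quat(c["attitude"]).apply([p[0],p[1],1])
def plane(n,uv,z):
    e,d=ray(n,uv); return e+d*(z-e[2])/d[2]
def rig(local,world):  # planar Kabsch -> origin, yaw, residuals
    L=np.array(local)[:,:2];W=np.array(world)[:,:2]
    l=L-L.mean(0);w=W-W.mean(0)
    a=np.arctan2((l[:,0]*w[:,1]-l[:,1]*w[:,0]).sum(),(l*w).sum())
    M=np.array([[np.cos(a),-np.sin(a)],[np.sin(a),np.cos(a)]])
    o=W.mean(0)-M@L.mean(0); return o,a,W-(L@M.T+o)
E
python3 - <<'E'
from h import *
np.set_printoptions(precision=4,suppress=True)
T=lambda u,v:(205+(u+.5)/3.3-.5,120+(v+.5)/3.3-.5)
S=lambda u,v:(205+(u+.5)/3.4-.5,145+(v+.5)/3.4-.5)
Z=[.149,.189,.110,.110]
for nm,tr,tp,sc in (("a",0,[(98,168),(166,169),(229,38),(394,56)],[(628,347),(566,286),(447,437),(300,347)]),
  ("b",.028,[(488,268),(538,257),(573,105),(742,94)],[(321,121),(281,79),(172,228),(28,180)])):
    loc=[(0,.165),(0,.1+tr),(.14,.075),(.14,-.075)]
    W1=[plane("top",T(*p),z) for p,z in zip(tp,Z)];W2=[plane("scene",S(*p),z) for p,z in zip(sc,Z)]
    for w in (W1,W2): 
        o,a,r=rig(loc,w); print(nm,o,np.degrees(a)); print(r*1000)
    o,a,r=rig(loc*2,W1+W2); print("both",o,np.degrees(a))
print(viewer.get_image("top").shape)
E
```

```text
a [0.5408 0.0805] -8.812793601186357
[[ 1.1206 -1.6275]
 [ 2.0508 -0.4324]
 [-3.2948 -0.5872]
 [ 0.1235  2.647 ]]
a [0.5422 0.0847] -8.274630886222798
[[ 1.6253 -1.7312]
 [ 1.5416 -1.0467]
 [-2.7656  0.3511]
 [-0.4014  2.4268]]
both [0.5415 0.0826] -8.543683757507766
b [ 0.4845 -0.2519] 3.3917737175824896
[[-0.443   0.1342]
 [ 1.2389 -1.7347]
 [ 0.6669  0.4968]
 [-1.4628  1.1036]]
b [ 0.4857 -0.2476] 3.93963473837115
[[ 4.0927 -0.2929]
 [ 0.0567 -2.1014]
 [-3.8071 -1.2854]
 [-0.3424  3.6797]]
both [ 0.4851 -0.2498] 3.663299463273714
(400, 640, 3)
```

```bash
cat >> h.py <<'E'
np.set_printoptions(precision=4,suppress=True)
A=(0.5430,0.0818,np.radians(-8.5)); B=(0.4858,-0.2505,np.radians(3.7))
def W(F,x,y,z):
    c,s=np.cos(F[2]),np.sin(F[2]); return np.array([F[0]+c*x-s*y,F[1]+s*x+c*y,z])
def Q(F,sg=1): # tool z down, tool y along sg * bin x
    y=sg*np.array([np.cos(F[2]),np.sin(F[2]),0]); z=np.array([0,0,-1.]); x=np.cross(y,z)
    return R.from_matrix(np.c_[x,y,z]).as_quat()
def st(): print("t",round(manip.current_clock(),2),"p",manip.current_tool_pos(),"F",manip.current_force(),"gap",round(manip.current_finger_gap(),4),"gf",manip.current_gripper_force())
def shot(n,name,box,k):
    im=viewer.get_image(n)[:,:,::-1]; x0,y0,x1,y1=box
    cv2.imwrite(name,cv2.convertScaleAbs(cv2.resize(im[y0:y1,x0:x1],None,fx=k,fy=k,interpolation=cv2.INTER_CUBIC),alpha=1.4))
E
python3 - <<'E'
from h import *
for sg in (1,-1):
    for F,y,z in ((A,.1,.15),(A,.1,.27),(A,0,.14),(A,0,.32),(B,0,.32),(B,0,.14),(B,.165,.142)):
        print(sg,y,z,manip.solve_ik(W(F,0,y,z),Q(F,sg)))
E
```

```text
1 0.1 0.15 [ 0.5032  0.8641 -1.3034  1.7676  0.8872  1.2408 -1.1953]
1 0.1 0.27 [ 0.5197  0.6549 -1.2982  1.6514  0.6464  1.3415 -1.0304]
1 0 0.14 [ 0.6864  0.7647 -1.2417  1.8674  0.8092  1.1319 -1.0099]
1 0 0.32 [ 0.7563  0.4906 -1.2929  1.6746  0.483   1.3491 -0.7649]
1 0 0.32 [ 1.2116  0.3376 -0.9795  1.6844  0.2915  1.2761  0.237 ]
1 0 0.14 [ 1.1222  0.554  -0.8997  1.8785  0.525   0.9651  0.0486]
1 0.165 0.142 [ 0.9242  0.4553 -0.9711  2.0257  0.4797  0.9051 -0.2422]
-1 0.1 0.15 [ 0.5032  0.8641 -1.3034  1.7676  0.8872  1.2408  1.9463]
-1 0.1 0.27 [ 0.5197  0.6549 -1.2982  1.6514  0.6464  1.3415  2.1111]
-1 0 0.14 [ 0.7105  0.8155 -1.302   1.8669  0.8641  1.1756  2.0914]
-1 0 0.32 [ 0.7563  0.4906 -1.2929  1.6746  0.483   1.3491  2.3767]
-1 0 0.32 [-0.4638  0.3577  1.1377  1.7347 -0.3394  1.2684 -2.3237]
-1 0 0.14 [-0.3983  0.6725  1.1326  1.9268 -0.7216  1.0235 -2.0147]
-1 0.165 0.142 [-0.658   0.4273  0.9552  2.0731 -0.4602  0.866  -2.5141]
```

Run:
```python
from h import *
p=manip.current_tool_pos(); manip.servo_line([p[0],p[1],.32],vel=.25)
manip.move_pose(W(A,0,.1,.29),Q(A)); st()
manip.servo_line(W(A,0,.1,.215),vel=.2); st()
shot("scene","pics/s1.png",(295,140,435,260),5)
shot("top","pics/t1.png",(205,100,345,220),5)
```

```text
t 3.81 p [0.5582 0.1796 0.2898] F [-0.389  -0.4094  0.7597] gap 0.0919 gf 0.0
t 4.33 p [0.5579 0.1809 0.2155] F [0.5387 0.6075 0.5848] gap 0.0917 gf 0.0
```

View pics/s1.png

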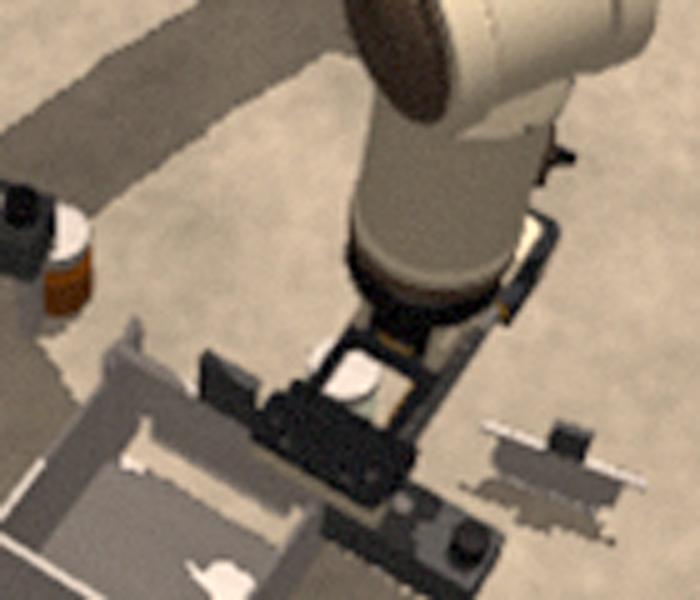

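The scene crop shows the gripper straddling the knob, which is hidden behind the rear finger near (380,445). The button is clear at (465,540) and the tab at (228,385). I'll descend and close lightly.

Run:
```python
from h import *
manip.servo_line(W(A,0,.1,.151),vel=.12); st()
effector.close(f_grip=5); st()
p=manip.current_tool_pos(); F=manip.current_force()
effector.close(f_grip=45); st()
```

```text
t 5.12 p [0.558  0.1812 0.1514] F [-0.8093  0.6516  0.1637] gap 0.0919 gf 0.0
t 6.31 p [0.5572 0.1808 0.151 ] F [-1.6352 -0.5286  1.0461] gap 0.0142 gf 5.000046417117119
t 6.53 p [0.5573 0.1808 0.151 ] F [-2.4644 -0.7     2.5328] gap 0.0132 gf 45.00042200088501
```

Run:
```python
from h import *
p0=manip.current_tool_pos(); d=W(A,0,1,0)-W(A,0,0,0)
for s in (.014,.026,.0325,.0345):
    manip.servo_line(p0+d*s,vel=.06); F=manip.current_force()
    print(s,"trav",(manip.current_tool_pos()-p0)@d,"Fy",F@d,F)
    if F@d<-18: break
```

```text
0.014 trav 0.012428657751584221 Fy -5.376271118661657 [-4.5246 -4.7598  5.8389]
0.026 trav 0.023488971578933322 Fy -6.898471349650865 [-5.4781 -6.1564  7.7582]
0.0325 trav 0.030289926547285097 Fy -7.200401783690911 [-5.0444 -6.5265  6.4904]
0.0345 trav 0.03201843444387628 Fy -7.074547759289399 [-5.6616 -6.307   7.1427]
```

Run:
```python
from h import *
p0=manip.current_tool_pos(); d=W(A,0,1,0)-W(A,0,0,0)
manip.servo_line(p0+d*.0042,vel=.06); print((manip.current_tool_pos()-p0)@d,manip.current_force()@d)
manip.servo_line(p0-d*.002,vel=.06);print((manip.current_tool_pos()-p0)@d,manip.current_force()@d)
effector.open_jaws(); st()
p=manip.current_tool_pos(); manip.servo_line([*p[:2],.215],vel=.2)
manip.servo_line(W(A,0,0,.30),ori=Q(A),vel=.3); st()
shot("scene","pics/s2.png",(295,180,435,260),5)
shot("top","pics/t2.png",(205,140,345,220),5)
```

```text
0.001597894815668029 -7.733990817800078
-0.003996678006436423 -6.08526459638366
t 9.57 p [0.5616 0.2105 0.1509] F [-0.4088  0.05    0.2431] gap 0.0917 gf 0.0
t 10.7 p [0.5425 0.0819 0.299 ] F [0.3519 0.4434 0.6929] gap 0.0919 gf 0.0
```

View pics/s2.png

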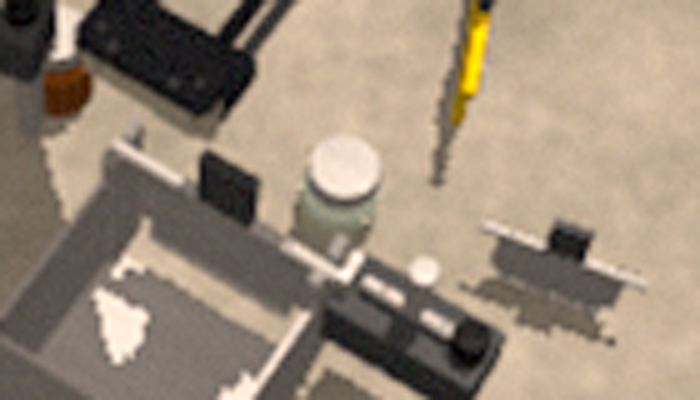

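The bolt has stayed caught: the knob moved from (371,229) to (380,234), closer to the button, with the gripper well away. The tab's top edge centre is at about (341,213). I'll cast that point and grip the tab.

Run:
```python
from h import *
k1=plane("scene",(371.5,229),.189);k2=plane("scene",(379.9,234),.189); print("bolt travel",np.linalg.norm(k2-k1))
T=lambda u,v:(205+(u+.5)/3.3-.5,120+(v+.5)/3.3-.5)
for w in (plane("scene",(341.4,213.2),.177),plane("top",T(287,188),.177)):
    d=w-W(A,0,0,.177); R2=R.from_euler("z",-A[2]).apply(d); print("tab in bin_a frame",R2)
manip.servo_line(W(A,0,0,.20),vel=.25)
manip.servo_line(W(A,0,0,.142),vel=.12); st()
effector.close(f_grip=5); st()
effector.close(f_grip=50); st()
```

```text
bolt travel 0.02681319070145156
tab in bin_a frame [-0.0011  0.0047  0.    ]
tab in bin_a frame [-0.0008 -0.0022  0.    ]
t 11.98 p [0.5434 0.0822 0.1425] F [-0.8174  0.5624  0.1689] gap 0.0917 gf 0.0
t 13.22 p [0.5429 0.0818 0.142 ] F [-0.3538  0.195   0.4324] gap 0.0098 gf 4.995957836508751
t 13.43 p [0.543  0.0818 0.142 ] F [-1.1811  0.2258 -0.2836] gap 0.0097 gf 49.99532639980316
```

Run:
```python
from h import *
p=manip.current_tool_pos()
manip.servo_line(p+[0,0,.02],vel=.05); st()
manip.servo_line([*p[:2],.325],vel=.2); st()
manip.servo_line(W(B,0,0,.325),ori=Q(B),vel=.2); st()
manip.servo_line(W(B,0,0,.25),vel=.15); manip.sleep(.3); st()
shot("scene","pics/s3.png",(200,115,350,235),5)
shot("top","pics/t3.png",(330,110,460,220),5)
```

```text
t 13.98 p [0.543  0.0817 0.1622] F [-0.2006 -0.1626 -3.1691] gap 0.01 gf 49.99603271484375
t 14.95 p [0.5423 0.0813 0.3237] F [ 0.3708 -0.1955 -3.4914] gap 0.0095 gf 49.99595403671265
t 16.78 p [ 0.4861 -0.2492  0.3252] F [ 0.2827  0.0593 -3.0297] gap 0.0096 gf 49.99603092670441
t 17.73 p [ 0.4862 -0.2506  0.2507] F [-0.2226 -0.0922 -3.6019] gap 0.0095 gf 49.99599874019623
```

View pics/s3.png

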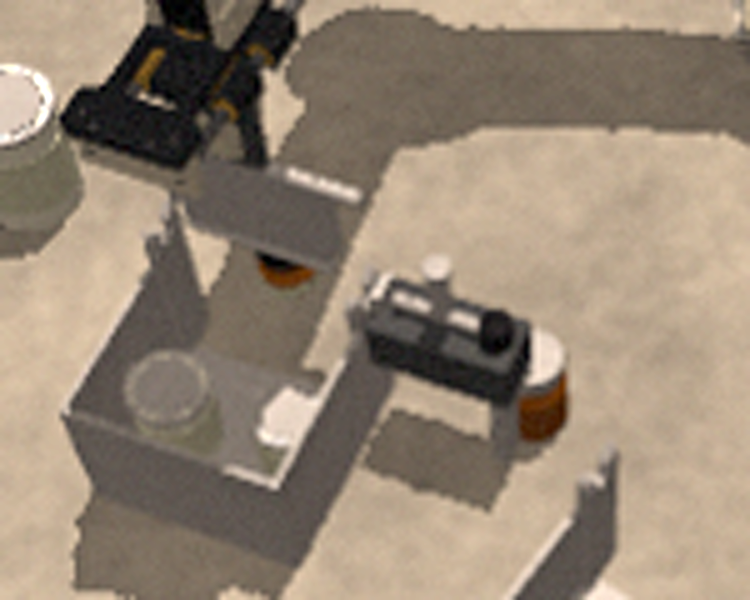

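The scene crop shows the flap hanging upright over bin_b, with its axle's +y end at (272,154). The notch prongs' midpoints are near (232,160) and (272,174). I'll check these against bin_b's frame.

Run:
```python
from h import *
S=lambda u,v:(200+(u+.5)/5-.5,115+(v+.5)/5-.5)
for n,uv,z in (("axle+",S(360,195),.2337),("post-",S(164,226),.14),("post+",S(365,293),.14),("knob",S(437,267),.189),("btn",S(498,327),.149)):
    print(n,R.from_euler("z",-B[2]).apply(plane("scene",uv,z)-W(B,0,0,z))*1000)
```

```text
axle+ [-2.3439 80.526  -0.    ]
post- [  5.9691 -65.5056   0.    ]
post+ [ 4.9121 76.8899  0.    ]
knob [  0.2291 128.1234   0.    ]
btn [  2.5288 167.3668   0.    ]
```

View pics/t3.png

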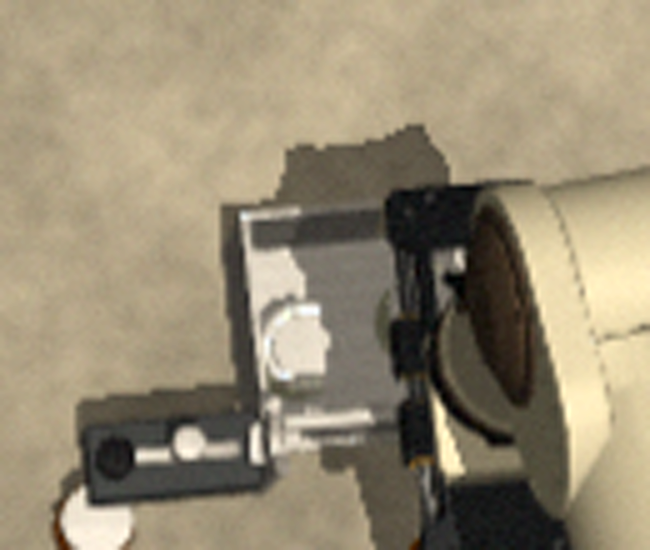

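The top crop shows the axle over the notch line. The knob and button agree with the frame to about 2 mm. I'll lower it with force checks, shifted +1.5 mm in x.

Run:
```python
from h import *
manip.servo_line(W(B,.0015,0,.170),vel=.12); st()
for z in (.162,.156,.151,.147,.144,.142):
    manip.servo_line(W(B,.0015,0,z),vel=.05); st()
    if manip.current_force()[2]>8: break
```

```text
t 18.65 p [ 0.4879 -0.2503  0.1706] F [ 0.4189  0.2155 -2.4989] gap 0.0098 gf 49.996145367622375
t 18.96 p [ 0.4871 -0.2505  0.1619] F [-0.5047  0.1442 -2.8126] gap 0.0092 gf 49.996052384376526
t 19.23 p [ 0.487  -0.2504  0.1556] F [ 0.6675  0.4088 -3.64  ] gap 0.0095 gf 49.996068477630615
t 19.48 p [ 0.487  -0.2504  0.1507] F [-1.2497 -0.1093 -3.3214] gap 0.0099 gf 49.99284625053406
t 19.73 p [ 0.4873 -0.2514  0.1473] F [-2.2737 -2.0269  3.9104] gap 0.0095 gf 49.99659597873688
t 19.98 p [ 0.4878 -0.2519  0.1455] F [-4.8568 -4.4354 11.5775] gap 0.0097 gf 50.01604735851288
```

Run:
```python
from h import *
print(manip.current_wrist_torque())
for x,y,z in ((.0015,0,.150),(-.001,-.002,.150),(-.001,-.002,.146),(-.001,-.002,.144),(-.001,-.002,.142),(-.001,-.002,.1405)):
    manip.servo_line(W(B,x,y,z),vel=.05); st(); print(manip.current_wrist_torque())
    if manip.current_force()[2]>9: break
```

```text
[-0.5245  1.0885  0.3665]
t 20.24 p [ 0.4877 -0.2513  0.1502] F [-0.4365 -3.9666 -1.0119] gap 0.0096 gf 49.99085605144501
[-1.0222 -0.0741  0.0094]
t 20.49 p [ 0.4852 -0.2519  0.1498] F [ 2.1231 -0.6084 -3.392 ] gap 0.0098 gf 49.98743176460266
[-0.2873 -0.5205  0.067 ]
t 20.74 p [ 0.4854 -0.252   0.1461] F [ 0.6052  0.5241 -0.3801] gap 0.0098 gf 49.9972665309906
[ 0.0589 -0.5333  0.006 ]
t 20.99 p [ 0.4856 -0.2521  0.1456] F [-2.2736  0.4433 11.4802] gap 0.0097 gf 50.003013610839844
[0.331  0.5317 0.0036]
```

Run:
```python
from h import *
for x,y in ((-.003,-.002),(-.005,-.002),(.0005,-.002)):
    manip.servo_line(W(B,x,y,.1475),vel=.06); print(x,y,"hi",manip.current_force())
    for z in (.1455,.1435,.1415):
        manip.servo_line(W(B,x,y,z),vel=.05); F=manip.current_force()
        print("  ",z,manip.current_tool_pos(),F,manip.current_wrist_torque())
        if F[2]>10: break
    if manip.current_tool_pos()[2]<.1432: break
```

```text
-0.003 -0.002 hi [ 5.4536 -0.2578  0.6671]
   0.1455 [ 0.485  -0.2522  0.1461] [ 6.7098 -0.1442 -0.4932] [ 0.1782 -1.7335  0.0563]
   0.1435 [ 0.4851 -0.2522  0.1455] [ 2.3833  0.2076 12.9178] [ 0.424  -0.6115  0.0328]
-0.005 -0.002 hi [8.6717 1.5482 3.923 ]
   0.1455 [ 0.4848 -0.2521  0.1468] [9.3203 0.8435 0.0064] [ 0.0957 -2.5329  0.1046]
   0.1435 [ 0.4848 -0.2522  0.1456] [7.4599 0.5993 6.8555] [ 0.3161 -1.875   0.0859]
   0.1415 [ 0.485  -0.2522  0.1453] [ 0.6043  1.1493 21.6148] [ 0.5553 -0.6311  0.036 ]
0.0005 -0.002 hi [ 1.455  -0.6034 -2.752 ]
   0.1455 [ 0.4856 -0.2525  0.1456] [-3.2286 -0.2872  6.8146] [ 0.2707  0.4816 -0.006 ]
   0.1435 [ 0.4858 -0.2524  0.1453] [-6.9413  1.1843 20.8928] [0.2813 1.7248 0.0471]
```

The axle is held sideways between firm walls and rests on a firm floor 3.5 mm higher than expected. Either it slipped in the grip or it is short of home, so I'll look.

Run:
```python
from h import *
manip.servo_line(W(B,-.0015,-.002,.1455),vel=.06); st()
a=np.mean([viewer.get_image("scene").astype(float) for _ in range(4)],0)
b=np.mean([viewer.get_image("top").astype(float) for _ in range(4)],0)
f=lambda im,x0,y0,x1,y1,k:cv2.resize(im[y0:y1,x0:x1,::-1].astype(np.uint8),None,fx=k,fy=k,interpolation=cv2.INTER_CUBIC)
i=f(a,220,140,320,200,8); j=f(b,345,170,445,215,8)
cv2.imwrite("pics/s4.png",cv2.convertScaleAbs(np.vstack([i[:480],cv2.resize(j,(800,360))])[:600],alpha=1.5))
cv2.imwrite("pics/s4.png",cv2.convertScaleAbs(np.vstack([i[:,:],j])[:,:][:840:1],alpha=1.5)) if False else None
```

```text
t 23.77 p [ 0.4852 -0.2525  0.1458] F [2.5585 0.3457 4.5573] gap 0.0098 gf 49.98873174190521
```

View pics/s4.png

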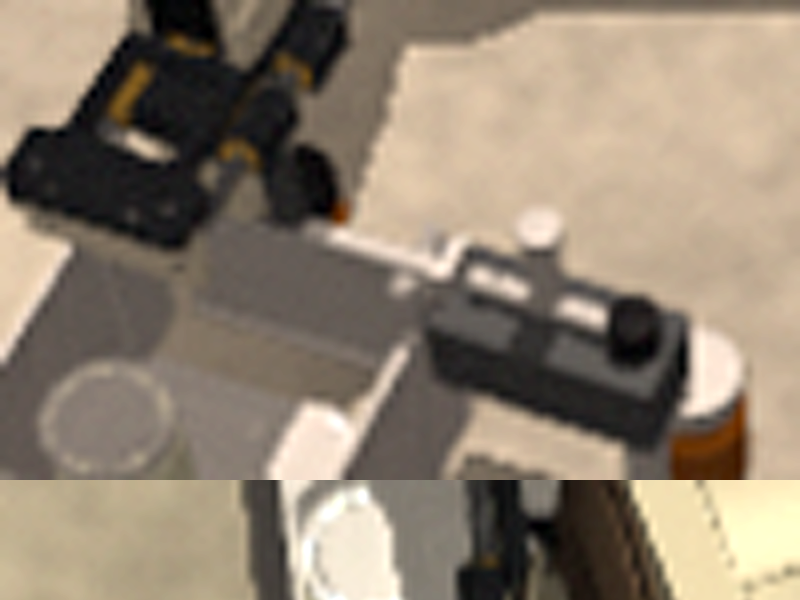

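The scene crop shows the +y axle end lying between its prongs, (435,240) and (403,285) in the crop. The torques show both ends carrying load, so the tab probably slipped up in the grip. I'll relax the grip so it settles, open, rise, and feel the tab's top height (177 if home).

Run:
```python
from h import *
effector.close(f_grip=3); st()
for dy in (.02,-.02,0):
    manip.servo_line(W(B,-.0005,-.002,.1455),ori=Q((B[0],B[1],B[2]+dy)),vel=.05); manip.sleep(.15)
    print(manip.current_force(),manip.current_wrist_torque())
effector.open_jaws(); manip.sleep(.2); st()
manip.servo_line(W(B,-.0005,-.002,.235),vel=.15)
shot("scene","pics/s5.png",(210,130,320,205),7)
effector.close(); 
z=.184
manip.servo_line(W(B,-.0005,-.002,.186),vel=.12); f0=manip.current_force()[2]
while z>.1725:
    manip.servo_line(W(B,-.0005,-.002,z),vel=.03); F=manip.current_force()
    if F[2]-f0>2.5: break
    z-=.0015
st(); print(z,f0)
manip.servo_line(W(B,-.0005,-.002,.23),vel=.2)
```

```text
t 24.39 p [ 0.4848 -0.2526  0.1456] F [ 3.2319 -0.0522  3.8651] gap 0.0104 gf 3.0257647298276424
[2.6951 0.2758 4.7012] [-0.0166 -0.6076 -0.0463]
[ 2.8382 -0.2813  2.2893] [ 0.0087 -0.6284  0.0424]
[ 2.314  -0.0502  0.7327] [-0.0571 -0.6703 -0.0102]
t 27.13 p [ 0.4855 -0.2525  0.1455] F [ 0.0667  0.8892 -0.8534] gap 0.0918 gf 0.0
t 30.68 p [ 0.4861 -0.2525  0.1816] F [-0.2152 -0.0531  4.9718] gap 0.0005 gf 2.161650210218795
0.181 0.833884093646933
```

View pics/s5.png

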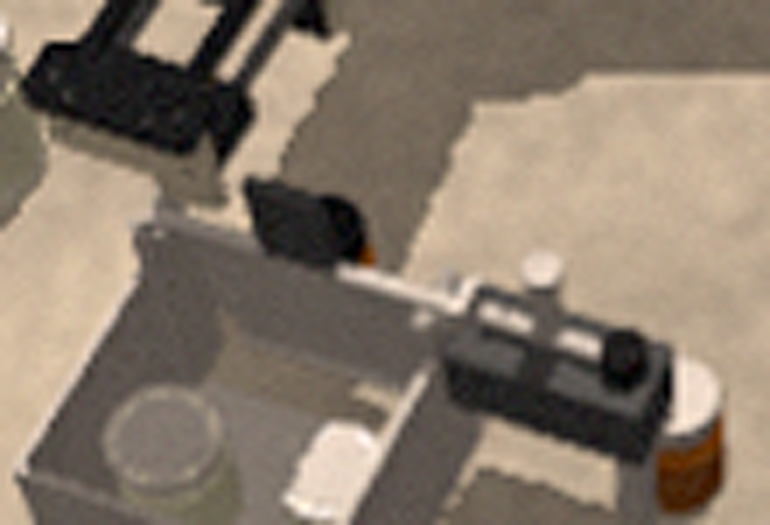

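The scene crop shows the released flap hanging in bin_b, its tab at (300,220) in the crop and its axle running through to the lock-side prongs. The felt tab top (about 182) is some 5 mm too high. As a check that costs no robot time, I'll cast the axle highlight onto the vertical hinge plane for bin_a earlier (s2) and bin_b now (s5).

Run:
```python
from h import *
def vp(F,uv,x=0):
    e,d=ray("scene",uv); n=np.array([np.cos(F[2]),np.sin(F[2]),0]); p=e+d*((W(F,x,0,0)-e)@n)/(d@n)
    return R.from_euler("z",-F[2]).apply(p-W(F,0,0,0))*1000
s2=lambda u,v:(295+(u+.5)/5-.5,180+(v+.5)/5-.5)
s5=lambda u,v:(210+(u+.5)/7-.5,130+(v+.5)/7-.5)
# white highlight of axle: centroid rows per column from the pictures
for nm,f,F,cols,rows in (("pics/s2.png",s2,A,range(285,318,8),(225,300)),("pics/s2.png",s2,A,range(120,180,12),(125,200)),("pics/s5.png",s5,B,range(345,440,15),(255,325))):
    g=cv2.cvtColor(cv2.imread(nm),cv2.COLOR_BGR2GRAY).astype(float)
    for u in cols:
        c=g[rows[0]:rows[1],u]; m=c>205
        if m.any(): v=rows[0]+np.flatnonzero(m).mean(); print(nm,u,round(v),m.sum(),vp(F,f(u,v)))
print("tabA",vp(A,s2(205,150)),vp(A,s2(260,182)),"tabB",vp(B,s5(247,178)),vp(B,s5(330,195)))
print("knob tops A,B",vp(A,s2(425,266)),vp(B,s5(543,266)),"btn",vp(A,s2(470,335)),vp(B,s5(624,350)))
```

```text
pics/s2.png 293 248 6 [ -0.      49.2455 126.4676]
pics/s2.png 301 252 8 [ -0.      54.5592 128.5162]
pics/s2.png 309 256 8 [  0.      60.0665 128.1888]
pics/s2.png 317 262 8 [ -0.      65.5624 127.862 ]
pics/s2.png 120 145 7 [ -0.     -73.2704 128.0248]
pics/s2.png 132 152 6 [  0.     -64.5472 127.5247]
pics/s2.png 144 159 7 [  0.     -55.8668 128.244 ]
pics/s2.png 156 166 8 [ -0.     -47.2308 128.9594]
pics/s2.png 168 173 7 [ -0.     -38.6108 128.4601]
pics/s5.png 360 275 5 [  0.      33.0428 133.9569]
pics/s5.png 375 278 7 [  0.      40.8657 135.7407]
pics/s5.png 390 284 8 [  0.      48.3794 135.4089]
pics/s5.png 405 288 6 [  0.      56.0342 136.3418]
pics/s5.png 420 292 6 [  0.      63.6605 137.2715]
pics/s5.png 435 296 7 [  0.      71.2114 137.7789]
tabA [ -0.     -14.4673 180.456 ] [ -0.      22.6368 180.5348] tabB [  0.     -16.042  182.3377] [  0.      26.3331 190.9124]
knob tops A,B [ -0.     128.1387 193.5425] [ -0.     128.659  191.2066] btn [  0.     164.2073 147.0301] [  0.     164.5031 146.2605]
```

The axle in bin_b is not level. The −y end is down, and the lock-side end is about 9 mm high, with its underside at about 129, which is the housing's top. So the flap sits too far towards +y and the axle end rests on the lock housing. I'll regrip, lift, shift 5 mm towards −y and lower again.

Run:
```python
from h import *
effector.open_jaws()
manip.servo_line(W(B,-.0005,-.002,.148),vel=.15)
effector.close(f_grip=5); effector.close(f_grip=40); st(); print(manip.current_wrist_torque())
manip.servo_line(W(B,-.0005,-.002,.163),vel=.1); st(); print(manip.current_wrist_torque())
manip.servo_line(W(B,-.0005,-.007,.163),vel=.1)
for z in (.154,.150,.147,.144,.1415):
    manip.servo_line(W(B,-.0005,-.007,z),vel=.05); F=manip.current_force(); print(z,manip.current_tool_pos(),F,manip.current_wrist_torque())
    if F[2]>9: break
```

```text
t 34.67 p [ 0.4855 -0.2525  0.148 ] F [ 0.2581 -0.2464  0.5218] gap 0.0097 gf 39.99959170818329
[-0.0157 -0.3266  0.0259]
t 34.98 p [ 0.4852 -0.2526  0.1633] F [-0.3288  0.3063 -3.3071] gap 0.0098 gf 39.99746382236481
[-0.0173 -0.0781  0.0372]
0.154 [ 0.4856 -0.2574  0.1531] [ 3.3965 -1.3707 -8.5533] [ 0.0057 -0.8473  0.1998]
0.15 [ 0.4857 -0.2573  0.1499] [ 0.3949  0.5736 -3.3779] [ 0.0126 -0.3085  0.0851]
0.147 [ 0.486  -0.2574  0.1474] [ 1.5925  1.2437 -0.4304] [-0.0721 -0.2281  0.0488]
0.144 [ 0.4863 -0.2565  0.1448] [-0.3015  4.1127  5.001 ] [ 0.3309 -0.0136 -0.0217]
0.1415 [ 0.4869 -0.2563  0.1434] [-2.6029  4.2385 13.9637] [ 0.6895  0.507  -0.0362]
```

Run:
```python
from h import *
manip.servo_line(W(B,-.0005,-.0055,.145),vel=.05); st()
effector.close(f_grip=3); manip.sleep(.2); st()
effector.open_jaws(); 
manip.servo_line(W(B,-.0005,-.0055,.228),vel=.2)
im=[viewer.get_image("scene").astype(float) for _ in range(3)]
cv2.imwrite("pics/raw6.png",np.mean(im,0).astype(np.uint8)[:,:,::-1])
shot("scene","pics/s6.png",(210,130,320,205),7)
st()
def vp(F,uv,x=0):
    e,d=ray("scene",uv); n=np.array([np.cos(F[2]),np.sin(F[2]),0]); p=e+d*((W(F,x,0,0)-e)@n)/(d@n)
    return R.from_euler("z",-F[2]).apply(p-W(F,0,0,0))*1000
s5=lambda u,v:(210+(u+.5)/7-.5,130+(v+.5)/7-.5)
g=cv2.cvtColor(cv2.imread("pics/s6.png"),cv2.COLOR_BGR2GRAY).astype(float)
for u in range(330,460,12):
    c=g[255:340,u]; m=c>205
    if m.any(): v=255+np.flatnonzero(m).mean(); print(u,round(v),m.sum(),vp(B,s5(u,v)))
```

```text
t 36.81 p [ 0.4856 -0.2563  0.1448] F [ 0.6714  0.7822 -2.0574] gap 0.0096 gf 40.00693738460541
t 37.23 p [ 0.4854 -0.2562  0.1447] F [ 0.8409 -0.2356 -3.2565] gap 0.01 gf 2.995086796581745
t 39.33 p [ 0.4848 -0.2559  0.2265] F [ 0.313  -0.3328 -0.7933] gap 0.0919 gf 0.0
342 276 6 [  0.      23.0953 128.3052]
354 278 7 [  0.      29.3982 129.6662]
366 283 7 [  0.      35.3851 128.8918]
402 294 6 [  0.      53.7905 130.4042]
414 296 12 [  0.      60.0459 132.1764]
426 302 8 [  0.      65.7834 129.7116]
438 306 7 [ -0.      71.8616 130.2136]
450 308 2 [  0.      78.1058 132.4036]
```

View pics/s6.png

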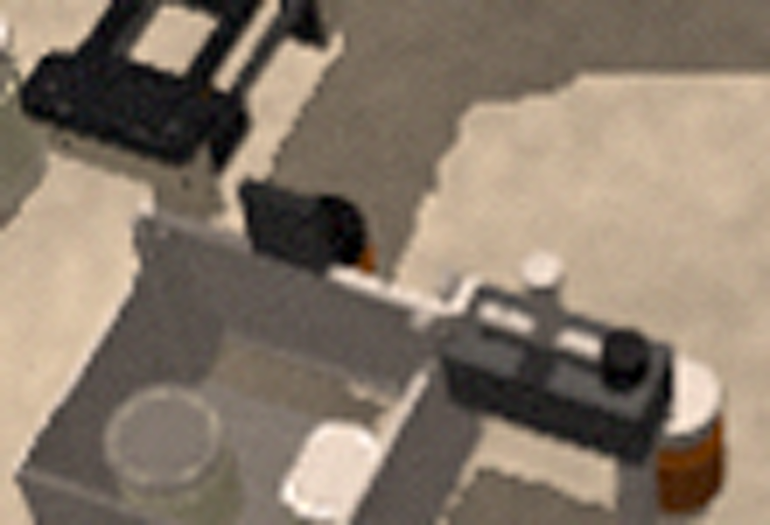

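Run:
```python
from h import *
effector.close()
manip.servo_line(W(B,0,-.006,.183),vel=.15); f0=manip.current_force()[2]
for z in (.1805,.179,.1775,.176,.1745):
    manip.servo_line(W(B,0,-.006,z),vel=.05); F=manip.current_force(); print(z,manip.current_tool_pos(),F)
    if F[2]-f0>4: break
manip.servo_line(W(B,0,-.006,.225),vel=.25); st()
```

```text
0.1805 [ 0.4866 -0.2565  0.1811] [ 0.0204 -0.1383  0.082 ]
0.179 [ 0.4862 -0.2566  0.1791] [-1.1914  0.2462 -0.2775]
0.1775 [ 0.4861 -0.2565  0.1774] [-0.0859 -0.117   0.2682]
0.176 [ 0.4874 -0.2564  0.1771] [0.2107 0.0823 5.355 ]
t 42.57 p [ 0.4869 -0.2567  0.2261] F [ 0.3145  0.2658 -0.8719] gap 0.0005 gf 0.0
```

The tab top is now felt at 177 mm, so the flap is fully home. The crop also shows the axle lower between its prongs. Next I'll press button_b.

Run:
```python
from h import *
manip.servo_line(W(B,.001,.165,.225),vel=.25)
manip.servo_line(W(B,.001,.165,.155),vel=.2); f0=manip.current_force()[2]
for z in (.146,.1425,.1405):
    manip.servo_line(W(B,.001,.165,z),vel=.06); F=manip.current_force(); print(z,manip.current_tool_pos(),F)
manip.servo_line(W(B,.001,.165,.24),vel=.25); st()
a=viewer.get_image("scene"); cv2.imwrite("pics/raw7.png",a[:,:,::-1])
def knob(im): # bright flange in the lock region, away from the slot
    g=cv2.cvtColor(im,cv2.COLOR_BGR2GRAY)[160:176,278:296]; return np.round(g).astype(int)
print(knob(cv2.imread("pics/raw6.png"))[::1,::1]); print(knob(cv2.imread("pics/raw7.png")))
```

```text
0.146 [ 0.4763 -0.086   0.1463] [-0.1107 -0.1098 -0.1503]
0.1425 [ 0.4767 -0.0858  0.1429] [ 0.7581 -0.1298  3.2639]
0.1405 [ 0.4768 -0.0857  0.1412] [-1.7942 -0.1712  9.8054]
t 45.25 p [ 0.4757 -0.0863  0.2398] F [-0.5159 -0.074  -1.3569] gap 0.0003 gf 0.0
[[135 132 131 132 132 132 133 131 131 130 130 128 127 128 130 131 130 130]
 [132 130 130 131 130 131 131 128 129 129 129 127 126 128 129 130 131 130]
 [129 127 127 130 129 130 130 129 126 126 128 128 128 128 129 129 126 126]
 [126 126 128 127 129 128 130 129 127 126 127 127 129 129 127 125 125 124]
 [127 125 126 128 130 131 129 127 125 124 125 130 128 128 126 121 122 126]
 [128 123 123 127 129 128 128 129 129 130 130 128 127 127 123 122 123 125]
 [124 122 124 126 129 128 128 135 143 146 146 139 130 125 124 123 123 125]
 [124 123 123 126 126 128 134 147 155 154 158 152 134 124 123 123 124 123]
 [126 128 129 128 127 126 136 152 154 155 159 147 126 123 122 123 122 122]
 [135 125 133 131 132 126 126 145 158 162 160 129 110 123 123 121 122 121]
 [122  99 113 120 132 135 118 114 133 138 124  97 105 124 124 124 124 121]
 [ 56  53  59  77
[... 571 characters left out ...]
18 25 24 19 13]
 [23 20 18 22 26 19 17 16 25 26 22 18 12 33 35 21 19 16]
 [ 8 14 10 15 24 20 16 17 22 40 31 20 19 32 36 28 17 16]
 [48 42 31 13 10 11 21 17 18 27 30 25 21 20 20 18 18 12]
 [75 74 60 51 47 32 10  6 14 16 24 23 21 16 16 21 10 14]
 [73 78 75 77 74 61 50 49 26 10  4 12 22 21 18 16 15 34]
 [75 75 74 75 76 78 77 76 63 47 38 28 12 10  8 16 13 46]
 [65 72 72 72 77 73 75 77 76 74 72 63 47 39 38 30 41 59]
 [59 64 65 66 67 68 74 75 74 78 76 77 73 61 57 55 70 74]
 [63 63 60 58 48 43 55 65 65 75 76 76 71 68 66 66 72 72]
 [68 62 61 61 48 28 31 41 41 59 65 66 75 76 67 63 72 71]
 [72 64 59 63 63 60 49 32 29 34 38 44 58 65 70 73 76 73]
 [62 63 60 71 85 85 73 64 58 50 36 33 36 43 50 58 67 66]]
```

Run:
```python
from h import *
p=manip.current_tool_pos(); manip.servo_line([.42,-.30,.36],vel=.3); st()
for cam in ("scene","top"):
    c=viewer.get_calibration(cam); f=200/np.tan(np.radians(c["vfov"]/2)); K=np.array([[f,0,c["cx"]],[0,f,c["cy"]],[0,0,1]])
    Ri=R.from_quat(c["attitude"]).inv(); im=viewer.get_image(cam); cv2.imwrite(f"pics/end_{cam}.png",im[:,:,::-1]); g=cv2.cvtColor(im,cv2.COLOR_RGB2GRAY)
    for n,F,h in (("A",A,.028),("B",B,0)):
        for t in (0,.028):
            uv=cv2.projectPoints(Ri.apply([W(F,0,.1+t,.189)-c["eye"]]),np.zeros(3),np.zeros(3),K,c["dist_coeffs"])[0].ravel(); u,v=np.round(uv).astype(int)
            print(cam,n,t,uv,"patch",g[v-1:v+2,u-1:u+2].mean(), "want" if t==h else "")
```

```text
t 46.29 p [ 0.4201 -0.2978  0.359 ] F [ 0.3102 -0.3658  0.1319] gap 0.0003 gf 0.0
scene A 0 [370.5223 228.3766] patch 125.11111111111111 
scene A 0.028 [379.3396 233.506 ] patch 170.55555555555554 want
scene B 0 [278.5753 165.1061] patch 155.0 want
scene B 0.028 [286.9941 167.93  ] patch 125.33333333333333 
top A 0 [254.2939 171.0184] patch 58.55555555555556 
top A 0.028 [244.1566 169.7534] patch 151.44444444444446 want
top B 0 [376.8113 196.895 ] patch 163.0 want
top B 0.028 [366.5306 197.7859] patch 74.33333333333333
```

Run:
```python
from h import *
g=cv2.cvtColor(cv2.imread("pics/end_scene.png"),cv2.COLOR_BGR2GRAY)
m=(g[159:172,271:287]>142).astype(np.uint8); n,l,s,c=cv2.connectedComponentsWithStats(m); print(s[1:,4],c[1:]+[271,159])
a=cv2.cvtColor(cv2.imread("pics/top0.png"),cv2.COLOR_BGR2GRAY);b=cv2.cvtColor(cv2.imread("pics/end_top.png"),cv2.COLOR_BGR2GRAY)
t=b[190:204,370:384]; n,l,s,c=cv2.connectedComponentsWithStats((t>130).astype(np.uint8)); 
for k in range(1,n):
    q=c[k]+[370,190]; print(s[k,4],q,R.from_euler("z",-B[2]).apply(plane("top",q,.189)-W(B,0,0,.189))*1000)
n,l,s,c=cv2.connectedComponentsWithStats(m)
for k in range(1,n): print(s[k,4],R.from_euler("z",-B[2]).apply(plane("scene",c[k]+[271,159],.189)-W(B,0,0,.189))*1000)
```

```text
[12  1] [[278.5 165. ]
 [276.  171. ]]
1 [383. 190.] [17.2846 81.3861  0.    ]
38 [378.3421 197.5789] [-2.2159 96.0496  0.    ]
7 [371.2857 199.5714] [ -5.9595 115.6378   0.    ]
2 [383.  198.5] [-5.81   83.7166  0.    ]
12 [-0.2736 99.6204  0.    ]
1 [ 22.644  102.0567   0.    ]
```

The knob reads y ≈ 100 mm, so bin_b's bolt is fully home. Bin_a's bolt is still caught back, and the robot is clear of everything.

```bash
python3 -c "
from bench import manip; print(manip.hand_in(), manip.current_clock())"
```

```text
the job is handed in; nothing more can be done
the job is handed in; nothing more can be done
```

I handed the job in at about 46 s: the flap hangs fully home in the bin with the tins, locked by that bin's bolt, and the empty bin's bolt is still caught back; I noticed no contact with the tins or jars but did not re-measure their positions.

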